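# Kit a tray and peel it off the nested stack

### The job

Stand the loose grinder head upright in the round seat in the middle of the top tray, leaving the pot and the tub beside it alone. The trays cling together on rubber pads, so peel the top tray off the nested stack by its upright lug: raise the lug corner first, by a centimetre or more, while the diagonally opposite corner still sits in the stack, and leave the lower trays standing where they are. Finish while still holding the tray by the lug, level and still, about 12 cm above where it was nested, with the head in its seat.

Things in the scene. Friction and masses are not known exactly. Their poses are not given: they have to be found in the camera images.
- tray: Top tray of the stack, aluminium, 140 x 140 mm over its rim, 90 g. Origin: centre of its underside (17 mm above the stack's while nested); x, y along its sides, z up; rim top at z = 16, floor top at z = 3, 114 x 114 mm clear inside the walls. Lug on the corner x = -56, y = +56. A raised ring in the middle of the floor (inside diameter 29, outside 35, 6 mm high) is the round seat.
- tray_seat (a point): Centre of the round seat, on the tray's floor (moves with the tray; its axes are the tray's): where the centre of the head's underside goes. The head has about 2 mm of play all round in the ring.
- tray_lug (a point): Middle of the top edge of the lug: an upright plate on one corner of the top tray, 10 mm thick, 30 mm wide, 28 mm high above the rim. Its broad faces look along the tray's diagonal, to the tray's centre and away from it: gripped from above, one finger inside and one outside, closing along the direction (-1, 1, 0) of the tray's frame.
- tray_lug_corner (a point): Point under the tray's rim at the corner that carries the lug (x = -66.5, y = 66.5, z = 13 mm in the tray's frame); nested, it rests on a nub of the stack, 30 mm above the stack's underside.
- tray_far_corner (a point): Point under the top tray's rim at the corner diagonally opposite the lug (x = 66.5, y = -66.5, z = 13 mm in the tray's frame): the tray pivots here when the lug corner is raised. Nested, it rests on a nub of the stack, 30 mm above the stack's underside.
- stack: The lower trays as one loose piece, 1.1 kg, 140 x 140 mm, on the worktop; rim at 25 mm with 5 mm corner nubs that carry the top tray. Origin: centre of its underside, axes parallel to the tray's. The tray's walls reach 8 mm into it with 4 mm of play all round; four sprung rubber pads hold them with about 1.5 N of friction each until that part has risen 7 mm.
- grinder_head: The loose grinder head: a small upright grey cylinder with tan ends and a hole along its axis, 25 mm in diameter, 21 mm high, about 45 g, standing on the worktop. Origin: centre of its underside, z up along its axis.
- flux_pot: Round pot with a screw lid, 52 mm in diameter, 30 mm high, standing near the head; a bystander. Origin: centre of its underside.
- pin_tub: Clear round tub of pins, 52 mm in diameter, 26 mm high, standing near the head; a bystander. Origin: centre of its underside.

How it is judged:
By the outcome, as a careful person would: the job done as asked, in the order asked, and still so for the second after the job is handed in, while the arm keeps its last pose, push and grip.
It also fails if it takes over 48 s, if anything falls off the work surface, if the arm or the gripper's body presses on something with over 40 N, if the wrist force passes 120 N, or if a joint passes its speed limit or range.

### The arm

A 6-joint arm with a two-finger parallel gripper is mounted at the origin on a cart in front of the work surface, level with it; the furniture and walls round the work are solid. World frame = base frame: x ahead of the robot, y to its left, z up, the work surface at z = 0. Lengths are in m, angles in degrees, forces in N, time in s.
With the tool pointing down it reaches from about 0.375 to 0.9 m from the base axis. Payload 3.1 kg.
Tool frame: the origin (TCP) lies on the centre line of the jaws, within the pads' length; the fingertips stand finger_overhang ahead of it and the grasp point (between the pads) lies 5 mm behind it (finger_overhang is the distance from the TCP to the fingertips, in m); z points along the fingers, y is the line along which they close (so a half turn about z gives the same grasp; the last joint's range is limited). The gripper opens to 87 mm and grips with 3 to 60 N. Pads are 19 mm wide; open, the fingers measure 117 mm over their backs; the gripper's body (75 mm by 190 mm) begins 51 mm behind the grasp point.
Start: joints at [64.2, 30.224, 82.088, -0, 67.689, -10.227], TCP at [0.168, 0.602, 0.237] pointing down, gripper open.
Joint ranges: [-176.69, 176.69], [-43.24, 126.21], [12.49, 139.97], [-82, 262], [0, 151.66], [-163.58, 163.58]. Speed limits (degrees/s): [159.86, 159.86, 180, 180, 180, 180].

### API

Orientations are given as a 3x3 rotation matrix whose columns are the frame's x, y, z axes.
In Python, from rig import read_state, capture, calibration, hand_in, finger_overhang gives the robot as it stands.
- The arm moves only by the tool send_rows, never from a script. Its argument "plan" is a list of rows, each a list of 5 numbers: the closure in counts, from 0 (fully open) to 255 (shut), then the shift along the tool's x, y, z in m, then the turn about the tool's z in rad. A call has 1 to 20 rows; each row shifts and turns the commanded pose from where the row before left it, along the tool's axes as they then stand; what a row does not reach is not made up. A row lasts 1/12 s, in which the tool goes at most 41.7 mm and 7.16 degrees, less where a joint would pass 70% of its speed; a pose out of reach is approached as far as the arm can. A call is refused whole if a number of a shift passes 0.0417 or a number of a turn 0.125, either way. A call with a gripper value outside its range is refused whole. The fingers move at their own pace and stop on an object; the grip force is fixed at half the most. Time passes only in rows, so rows that do not move let the fingers close. It gives the time, the measured TCP pose, the force, the opening and the grip force at its end, in the units of the state.
- read_state(): the state, without advancing time (a new reading comes with each control period).
- capture(name): name is "scene" or "top" or "wrist"; returns (picture, depth): 400x640x3 uint8, blue, green, red; 400x640 float32, m along the optical axis (not along the pixel's ray), 0 where there is no reading.
- calibration(name): a dict with "fx", "fy", "cx", "cy" (pixels), "dist_coeffs" ([k1, k2, p1, p2, k3] as OpenCV has them; the pictures are not rectified), "xyz" and "rotation" of the camera in the world. Camera axes: x right, y down, z forward; pixel columns grow to the right and rows downward; lengths in m; the calibration is good to about 2 mm. A picture is of the moment at which its call begins: read the wrist's pose just before it. calibration takes no time and is no camera call; for the wrist camera it gives the pose at the moment of the call.
- hand_in(): hands the job in; it is judged then, once.
The state is a dict: "time_s": time; "joint_positions": joint angles; "qvel": joint speeds; "tau": joint torques, N m; "position": TCP position; "tcp_rot": TCP orientation; "force": force on the tool from outside, world axes, zero at the start; "moment": the same for the moment, N m; "opening": opening from 0.0 (shut) to 1.0 (fully open); "grasp_force": force on a finger pad.
Only numpy, scipy, OpenCV 4.12 (cv2) and the standard library are available. Lean on these libraries where they do the work, as an engineer would, in place of code of your own. Each camera call takes 0.05 s, during which the arm holds its last target. There are 200 camera calls.

## Working session

There is one attempt and no reset: what is moved stays moved. The work goes in short steps, Python scripts to look and compute and a tool call to move; the robot and the scene stay as the last step left them, time stands still between calls to the robot, and variables do not carry over. Pictures are saved under pics/ and viewed, at most 10 in all, crops included, and the job is handed in when it is done.

Besides the shell and the picture viewer there is one more tool, called as name(argument=value, ...), one argument or row to a line, values as JSON. send_rows: Moves the arm, as the interface text tells. Its arguments: {"type":"object","properties":{"plan":{"type":"array","items":{"type":"array","items":{"type":"number"}}}},"required":["plan"]}

```bash
mkdir -p pics; ls; python3 - <<'E'
from rig import *
import cv2,numpy as np
for n in("scene","top"):
    im,d=capture(n); cv2.imwrite(f"pics/{n}0.png",im); np.save(f"pics/{n}0.npy",d)
    print(n,calibration(n))
s=read_state(); print(s); print(finger_overhang if not callable(finger_overhang) else finger_overhang())
E
```

```text
pics
scene {'fx': 421.79331245321094, 'fy': 421.79331245321094, 'cx': 318.9914809385903, 'cy': 202.70402068253279, 'dist_coeffs': array([0.0067658, 0.       , 0.       , 0.       , 0.       ]), 'xyz': array([-0.06620768, -0.81718308,  0.49405632]), 'rotation': array([[ 0.76816997, -0.2646718 ,  0.58297833],
       [-0.6397335 , -0.28087606,  0.71543671],
       [-0.02561127, -0.92252777, -0.38507997]])}
top {'fx': 380.63643380116537, 'fy': 380.63643380116537, 'cx': 320.66967809778515, 'cy': 200.43773591257562, 'dist_coeffs': array([-0.03446977,  0.        ,  0.        ,  0.        ,  0.        ]), 'xyz': array([ 0.49196642, -0.05087827,  0.90552631]), 'rotation': array([[ 0.02636189, -0.99741787,  0.06680308],
       [-0.99919971, -0.02428   ,  0.03178719],
       [-0.03008313, -0.06758758, -0.99725971]])}
{'time_s': 0.1, 'joint_positions': array([ 6.41997855e+01,  3.02720781e+01,  8.21501994e+01, -1.15566744e-03,
        6.76895760e+01, -1.02266762e+01]), 'qvel': array([ 0.06111802, -0.04613093, -0.17554848,  0.02823302, -0.05123389,
        0.04994449]), 'tau': array([ 2.93040039e-04, -4.40984523e+01, -1.77149981e+01,  6.34452933e-02,
        5.33650524e-02, -4.48399044e-05]), 'position': array([0.16748266, 0.60147367, 0.2356798 ]), 'tcp_rot': array([[-9.63288587e-01,  2.68466767e-01, -8.32869288e-04],
       [ 2.68467858e-01,  9.63287024e-01, -1.76573048e-03],
       [ 3.28252224e-04, -1.92450666e-03, -9.99998094e-01]]), 'force': array([ 1.32153333,  0.54730624, -0.35068307]), 'moment': array([-0.00677464,  0.11301372,  0.00189896]), 'grasp_force': 0.0, 'opening': 1.0002704475971844}
0.014
```

View pics/top0.png

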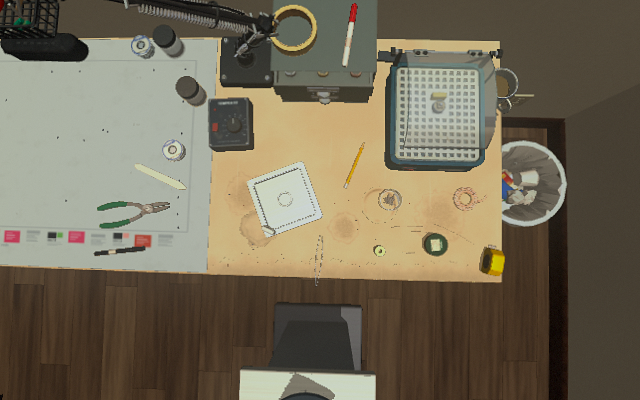

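View pics/scene0.png

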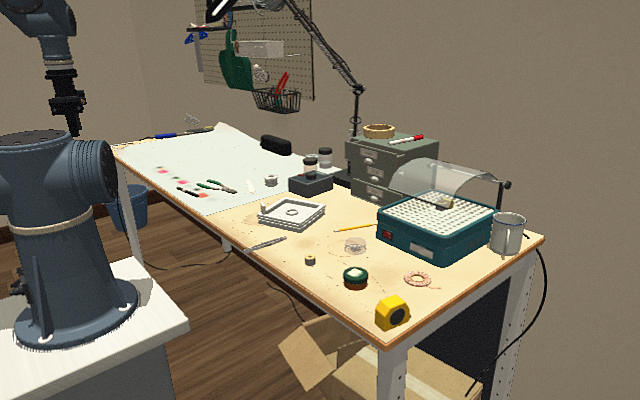

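The top view shows the tray at about (285,199) with its lug near (269,231), the head at (379,251), the pot at (435,244) and the tub at (390,199). The scene view shows the head at (310,260) and the lug at the tray's left corner, about (263,210).

```bash
cat > h.py <<'E'
from rig import *
import cv2,numpy as np
def ray(c,uv):
    K=np.array([[c["fx"],0,c["cx"]],[0,c["fy"],c["cy"]],[0,0,1]])
    p=cv2.undistortPoints(np.array(uv,float).reshape(-1,1,2),K,c["dist_coeffs"]).reshape(-1,2)
    return np.c_[p,np.ones(len(p))]@np.array(c["rotation"]).T
def plane(c,uv,z):
    r=ray(c,uv); o=np.array(c["xyz"]); return o+r*((z-o[2])/r[:,2])[:,None]
def proj(c,P):
    K=np.array([[c["fx"],0,c["cx"]],[0,c["fy"],c["cy"]],[0,0,1]])
    R=np.array(c["rotation"]).T
    return cv2.projectPoints(np.array(P,float).reshape(-1,1,3),cv2.Rodrigues(R)[0],-R@c["xyz"],K,c["dist_coeffs"])[0].reshape(-1,2)
def tri(cs,uvs):
    A=np.zeros((3,3));b=np.zeros(3)
    for c,uv in zip(cs,uvs):
        r=ray(c,[uv])[0];r/=np.linalg.norm(r);M=np.eye(3)-np.outer(r,r);A+=M;b+=M@c["xyz"]
    return np.linalg.solve(A,b)
E
python3 - <<'E'
from h import *
c=calibration("top")
print("head",plane(c,[(379,251)],.021),"lug",plane(c,[(269,231)],.061),"ring",plane(c,[(285,199)],.026),"pot",plane(c,[(435,244)],.03),"tub",plane(c,[(390,199)],.026))
print("corners",plane(c,[(247,180),(303,162),(323,216),(275,236)],.033))
w=calibration("wrist");s=read_state();print(w["fx"],w["cx"],w["cy"],w["dist_coeffs"])
R=s["tcp_rot"];print("cam in tool",R.T@(w["xyz"]-s["position"]),R.T@w["rotation"])
E
```

```text
head [[ 0.43786136 -0.16006488  0.021     ]] lug [[0.47764643 0.08916188 0.061     ]] ring [[0.55221298 0.06018598 0.026     ]] pot [[ 0.45759475 -0.28589177  0.03      ]] tub [[ 0.55810219 -0.18276672  0.026     ]]
corners [[ 0.59383248  0.14941271  0.033     ]
 [ 0.63871492  0.02026598  0.033     ]
 [ 0.51480685 -0.02935157  0.033     ]
 [ 0.46611779  0.07956794  0.033     ]]
300.7298514157492 324.3795547708367 204.53787152490392 [0.0076658 0.        0.        0.        0.       ]
cam in tool [ 0.0661853   0.00028561 -0.14784511] [[-8.56091162e-04 -9.70426128e-01 -2.41396761e-01]
 [ 9.99999594e-01 -7.62865751e-04 -4.79650000e-04]
 [ 2.81311571e-04 -2.41397074e-01  9.70426388e-01]]
```

send_rows(
  plan=[
    [0,0,0,0,0.1197],
    [0,0,0,0,0.1197],
    [0,0,0,0,0.1197],
    [0,0,0,0,0.1197],
    [0,0,0,0,0.1197],
    [0,0,0,0,0.1197],
    [0,0,0,0,0.1197],
    [0,0,0,0,0.1197],
    [0,0,0,0,0.1197],
    [0,0,0,0,0.1197],
    [0,0,0,0,0.1197],
    [0,0,0,0,0.1197],
    [0,0,0,0,0.1197],
    [0,0,0,0,0.1197],
    [0,0,0,0,0],
  ],
)

```text
time_s: 1.35
position: [0.1676, 0.6017, 0.236]
tcp_rot: [[0.37, 0.929, -0.0], [0.929, -0.37, -0.001], [-0.001, -0.0, -1.0]]
force: [0.7, -0.4, 0.1]
opening: 1.001
grasp_force: 0.0
```

send_rows(
  plan=[
    [0,-0.0212,0.0328,0.002,0],
    [0,-0.0212,0.0328,0.002,0],
    [0,-0.0212,0.0328,0.002,0],
    [0,-0.0212,0.0328,0.002,0],
    [0,-0.0212,0.0328,0.002,0],
    [0,-0.0212,0.0328,0.002,0],
    [0,-0.0212,0.0328,0.002,0],
    [0,-0.0212,0.0328,0.002,0],
    [0,-0.0212,0.0328,0.002,0],
    [0,-0.0212,0.0328,0.002,0],
    [0,-0.0212,0.0328,0.002,0],
    [0,-0.0212,0.0328,0.002,0],
    [0,-0.0212,0.0328,0.002,0],
    [0,-0.0212,0.0328,0.002,0],
    [0,-0.0212,0.0328,0.002,0],
    [0,-0.0212,0.0328,0.002,0],
    [0,-0.0212,0.0328,0.002,0],
    [0,0,0,0,0],
    [0,0,0,0,0],
  ],
)

```text
time_s: 2.93
position: [0.5547, 0.0597, 0.2021]
tcp_rot: [[0.369, 0.929, -0.0], [0.929, -0.369, 0.0], [0.0, -0.0, -1.0]]
force: [0.4, -0.3, -0.2]
opening: 1.0
grasp_force: 0.0
```

```bash
python3 - <<'E'
from h import *
import pickle
c=calibration("wrist");im,d=capture("wrist");cv2.imwrite("pics/w1.png",im);pickle.dump((c,im,d),open("w1.pkl","wb"))
print(c["xyz"],read_state()["position"])
E
```

```text
[0.57870596 0.12120048 0.34992144] [0.5533157  0.06113058 0.20198112]
```

View pics/w1.png

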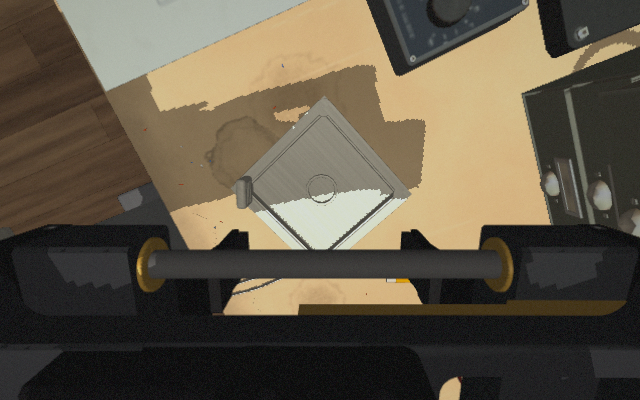

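The ring shows at about (321,189), the lug at (244,192), and the rim corners at (323,97) and (409,194). I'll zoom in for precise pixel positions.

```bash
python3 - <<'E'
from h import *
import pickle
c,im,d=pickle.load(open("w1.pkl","rb"))
cv2.imwrite("pics/w1c.png",cv2.resize(im[90:250,225:425],None,fx=4,fy=3.75*16/15,interpolation=cv2.INTER_CUBIC)[:600])
P=plane(c,[(321,189)],.026)[0];print("ring",P)
print("corners",plane(c,[(323,97),(409,194)],.033)); print("lug",plane(c,[(244,180)],.061))
# lug top by depth
for z in [(.055,.066)]:
    v,u=np.mgrid[0:400,0:640]; r=ray(c,np.c_[u.ravel(),v.ravel()]);X=c["xyz"]+r*d.ravel()[:,None]
    m=(X[:,2]>z[0])&(X[:,2]<z[1])&(u.ravel()>200)&(u.ravel()<270)&(v.ravel()<225)
    print(m.sum(),np.median(X[m],0),u.ravel()[m].min(),u.ravel()[m].max(),v.ravel()[m].min(),v.ravel()[m].max())
    q=X[m][:,:2];w,V=np.linalg.eigh(np.cov(q.T));print(V[:,1],V[:,0],q.mean(0),(q@V).min(0),(q@V).max(0))
E
```

```text
ring [0.55153257 0.06375618 0.026     ]
corners [[0.58870614 0.15080611 0.033     ]
 [0.63804991 0.02489929 0.033     ]]
lug [[0.48836647 0.10582182 0.061     ]]
321 [0.48021657 0.09498809 0.06007716] 236 247 179 208
[0.39463769 0.91883682] [-0.91883682  0.39463769] [0.48003927 0.09470767] [-0.4082823   0.26124689] [-0.39764007  0.29058364]
```

View pics/w1c.png

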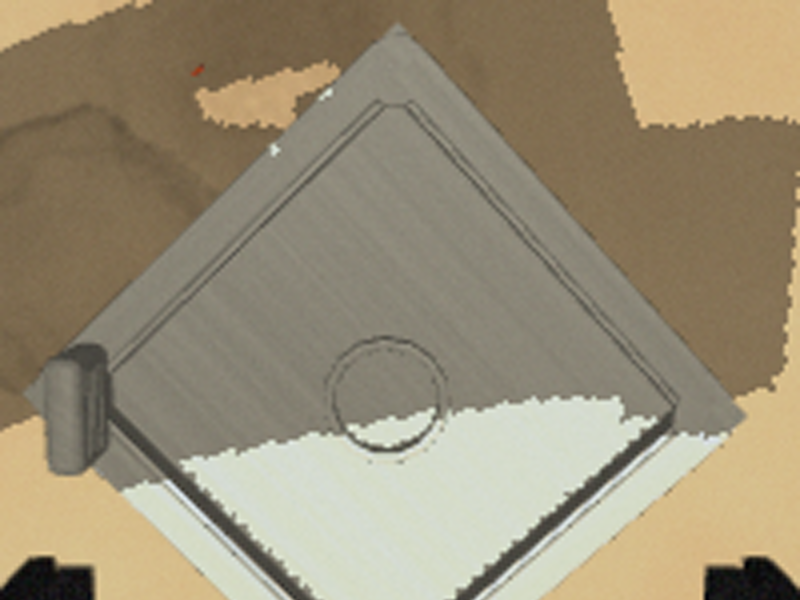

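The lug's top face measures 10.6 x 29.3 mm at z 60 mm, with its centre at (0.480,0.095) and its normal at 156.8°. The ring, at (321.5,190), gives a seat at about (0.552,0.063). That puts the lug 79 mm from the centre, as it should be.

send_rows(
  plan=[
    [0,0,0,0,0.027],
    [0,-0.0355,-0.0027,0.0115,0],
    [0,-0.0355,-0.0027,0.0115,0],
    [0,-0.0355,-0.0027,0.0115,0],
    [0,-0.0355,-0.0027,0.0115,0],
    [0,-0.0355,-0.0027,0.0115,0],
    [0,-0.0355,-0.0027,0.0115,0],
    [0,-0.0355,-0.0027,0.0115,0],
    [0,0,0,0,0],
    [0,0,0,0,0],
  ],
)

```text
time_s: 3.82
position: [0.4373, -0.159, 0.1217]
tcp_rot: [[0.394, 0.919, -0.002], [0.919, -0.394, 0.002], [0.001, -0.002, -1.0]]
force: [0.4, -0.0, 0.2]
opening: 0.998
grasp_force: 0.0
```

```bash
cat > look.py <<'E'
from h import *
import pickle,sys
n=sys.argv[1]
c=calibration("wrist");im,d=capture("wrist");cv2.imwrite(f"pics/{n}.png",im);pickle.dump((c,im,d),open(n+".pkl","wb"))
s=read_state();print(s["position"],s["tcp_rot"][:,1],s["time_s"])
v,u=np.mgrid[0:400,0:640]; r=ray(c,np.c_[u.ravel(),v.ravel()]);X=(c["xyz"]+r*d.ravel()[:,None])
np.save(n+"_X.npy",X.reshape(400,640,3))
E
python3 look.py w2; python3 - <<'E'
import numpy as np,cv2
X=np.load("w2_X.npy")
m=((X[...,2]>.017)&(X[...,2]<.025)&(np.hypot(X[...,0]-.438,X[...,1]+.16)<.03)).astype(np.uint8)
cs,_=cv2.findContours(m,cv2.RETR_EXTERNAL,cv2.CHAIN_APPROX_NONE);k=max(cs,key=cv2.contourArea)
print(m.sum(),cv2.minEnclosingCircle(k),X[m>0].mean(0))
from h import *; import pickle
c=pickle.load(open("w2.pkl","rb"))[0]
p=plane(c,k.reshape(-1,2),.021); print(cv2.minEnclosingCircle(p[:,:2].astype(np.float32)))
E
```

```text
[ 0.43805159 -0.1582616   0.12209602] [ 0.91977131 -0.39245269 -0.00127425] 3.8667
554 ((325.93243408203125, 209.68919372558594), 14.1286039352417) [ 0.43732736 -0.15984438  0.02050301]
((0.43719178438186646, -0.15981845557689667), 0.012444397434592247)
```

View pics/w2.png

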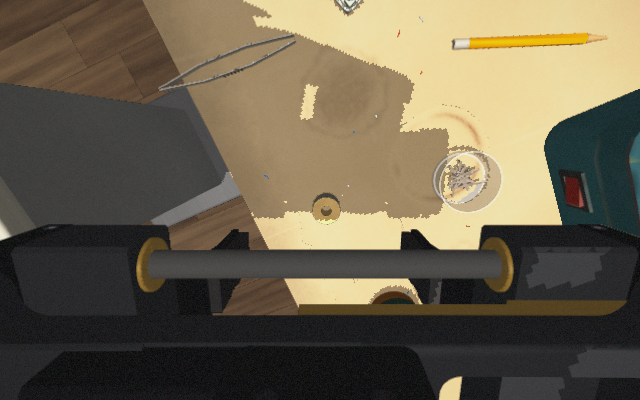

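The head shows at (326,210). Its fitted radius is 12.4 mm and its height is right, at (0.4372,-0.1598). The tub (467,180) and pot (395,300) are clear of the fingers.

send_rows(
  plan=[
    [0,-0.0018,0,0.025,0],
    [0,0,0,0.025,0],
    [0,0,0,0.025,0],
    [0,0,0,0.015,0],
    [0,0,0,0.01,0],
    [0,0,0,0,0],
    [0,0,0,0,0],
    [255,0,0,0,0],
    [255,0,0,0,0],
    [255,0,0,0,0],
    [255,0,0,0,0],
    [255,0,0,0,0],
    [255,0,0,0,0],
    [255,0,0,0,0],
    [255,0,0,0,0],
    [255,0,0,0,0],
    [255,0,0,0,0],
  ],
)

```text
time_s: 5.28
position: [0.4378, -0.161, 0.022]
tcp_rot: [[0.393, 0.92, -0.0], [0.92, -0.393, 0.0], [0.0, -0.0, -1.0]]
force: [-0.1, 0.2, 0.4]
opening: 0.323
grasp_force: 0.0
```

send_rows(
  plan=[
    [255,0,0,0,0],
    [255,0,0,0,0],
    [255,0,0,0,0],
    [255,0,0,0,0],
    [255,0,0,0,0],
    [255,0,0,0,0],
  ],
)

```text
time_s: 5.78
position: [0.4379, -0.1609, 0.022]
tcp_rot: [[0.393, 0.92, -0.0], [0.92, -0.393, 0.0], [0.0, -0.0, -1.0]]
force: [-0.4, -0.0, -0.6]
opening: 0.276
grasp_force: 30.0
```

send_rows(
  plan=[
    [255,0,0,-0.02,0],
    [255,0,0,-0.035,0],
    [255,0,0,-0.035,0],
    [255,0.0125,0,-0.01,0],
    [255,0.0375,0.0025,0,0],
    [255,0.0375,0.0029,0,0],
    [255,0.0375,0.0029,0,0],
    [255,0.0375,0.0029,0,0],
    [255,0.0375,0.0029,0,0],
    [255,0.0375,0.0029,0,0],
    [255,0.0125,0,0,0],
    [255,0,0,0,0],
    [255,0,0,0,0],
    [255,0,0,0,0],
  ],
)

```text
time_s: 6.95
position: [0.5506, 0.0614, 0.1217]
tcp_rot: [[0.393, 0.919, -0.002], [0.919, -0.393, -0.0], [-0.001, -0.002, -1.0]]
force: [-0.3, -0.3, -0.6]
opening: 0.272
grasp_force: 30.0
```

```bash
python3 look.py w3; python3 -c "
import cv2;im=cv2.imread('pics/w3.png');cv2.imwrite('pics/w3c.png',cv2.resize(im[60:260,190:450],None,fx=3,fy=3,interpolation=cv2.INTER_CUBIC))"
```

```text
[0.55071599 0.06102341 0.12181427] [ 0.91903993 -0.39416182 -0.00143562] 7.0
```

View pics/w3c.png

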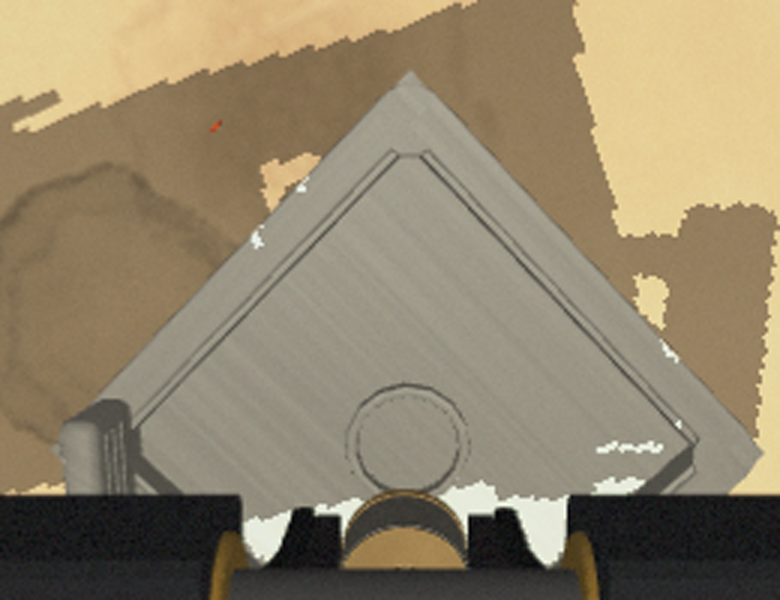

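The ring's outer circle is centred at crop (407.5,445), which is full-image (325.5,208.2). The bottom edge of the held head, on its far side, is at crop (405,490), or (324.8,223.2).

```bash
python3 - <<'E'
from h import *;import pickle
c,im,d=pickle.load(open("w3.pkl","rb"));t=np.array([.5507,.0612]);ex=np.array([.394,.919]);ey=np.array([.919,-.394])
S=plane(c,[(325.5,208.2)],.026)[0];E_=plane(c,[(324.8,223.2)],.0998)[0]
H=E_[:2]-.0125*ex
print("seat",S,"head",H); dd=S[:2]-H;print("need x,y",dd@ex,dd@ey,"vs tcp",(S[:2]-t)@ex,(S[:2]-t)@ey)
X=np.load("w3_X.npy");m=(X[...,2]>.056)&(X[...,2]<.066)&(np.hypot(X[...,0]-.48,X[...,1]-.095)<.03)
print(X[m].mean(0),m.sum())
q=X[m][:,:2]-t;print((q@ey).min(),(q@ey).max(),(q@ex).max())
E
```

```text
seat [0.55140763 0.06303953 0.026     ] head [0.55008413 0.0612452 ]
need x,y 0.0021704464318642023 0.0005093287730452775 vs tcp 0.0019693296985699776 -7.446599023703659e-05
[0.48214261 0.09924434 0.05978564] 363
-0.08398550795586851 -0.07326752090012315 0.017078023779530556
```

send_rows(
  plan=[
    [255,0.0021,0.0004,0.02,0],
    [255,0,0,0.025,0],
    [255,0,0,0.015,0],
    [255,0,0,0.008,0],
    [255,0,0,0.003,0],
    [255,0,0,0.003,0],
    [255,0,0,0.003,0],
    [255,0,0,0.002,0],
    [255,0,0,0,0],
    [255,0,0,0,0],
    [255,0,0,0,0],
  ],
)

```text
time_s: 7.92
position: [0.5532, 0.064, 0.0435]
tcp_rot: [[0.393, 0.92, 0.001], [0.92, -0.393, -0.0], [0.0, 0.001, -1.0]]
force: [0.3, -0.9, -0.3]
opening: 0.275
grasp_force: 30.0
```

send_rows(
  plan=[
    [255,0,0,0.001,0],
    [255,0,0,0.001,0],
    [255,0,0,0,0],
    [255,0,0,0,0],
    [255,0,0,0,0],
  ],
)

```text
time_s: 8.33
position: [0.5532, 0.064, 0.042]
tcp_rot: [[0.393, 0.92, 0.001], [0.92, -0.393, -0.0], [0.0, 0.001, -1.0]]
force: [-1.7, -0.9, 5.1]
opening: 0.276
grasp_force: 30.0
```

```bash
python3 - <<'E'
from h import *
s=read_state();print(s["position"],s["force"],s["moment"])
E
```

```text
[0.55324184 0.06395128 0.04195256] [-1.74458843 -0.91365272  5.0875674 ] [-0.20415873  0.30050302 -0.02161631]
```

Contact came at head bottom z of about 0.020, which is the floor rather than the ring top, so the head is seated. I'll open slightly and rise.

send_rows(
  plan=[
    [150,0,0,0,0],
    [140,0,0,0,0],
    [130,0,0,0,0],
    [130,0,0,0,0],
    [130,0,0,0,0],
    [130,0,0,0,0],
    [130,0,0,-0.005,0],
    [130,0,0,-0.015,0],
    [130,0,0,-0.03,0],
    [130,0,0,-0.03,0],
    [130,-0.002,-0.03,0,0],
    [130,0,-0.03,0,0],
    [130,0,-0.019,0,0],
    [130,0,0,0,0],
    [130,0,0,0,0],
    [130,0,0,0,0],
  ],
)

```text
time_s: 9.67
position: [0.4812, 0.093, 0.1215]
tcp_rot: [[0.393, 0.92, 0.003], [0.92, -0.393, -0.0], [0.001, 0.003, -1.0]]
force: [-0.3, 0.1, 1.2]
opening: 0.488
grasp_force: 0.0
```

```bash
python3 look.py w4; python3 - <<'E'
from h import *;import pickle
im=cv2.imread('pics/w4.png');cv2.imwrite('pics/w4c.png',cv2.resize(im[60:260,220:480],None,fx=3,fy=3,interpolation=cv2.INTER_CUBIC))
s=read_state();t=s["position"][:2];R=s["tcp_rot"];ex=R[:2,0];ey=R[:2,1];print(s["opening"])
X=np.load("w4_X.npy")
def st(n,m):
    q=X[m][:,:2]-t;print(n,m.sum(),X[m].mean(0),"x",(q@ex).min(),(q@ex).max(),"y",(q@ey).min(),(q@ey).max())
    r=cv2.minAreaRect((X[m][:,:2]*1e3).astype(np.float32));print(r)
c0=np.array([.5516,.063])
st("lug",(X[...,2]>.056)&(X[...,2]<.066)&(np.hypot(X[...,0]-.48,X[...,1]-.095)<.03))
st("head",(X[...,2]>.038)&(X[...,2]<.045)&(np.hypot(X[...,0]-c0[0],X[...,1]-c0[1])<.03))
E
```

```text
[0.48148283 0.09286313 0.12142136] [ 0.91946876 -0.39315345  0.00275002] 9.7167
0.48806772037009044
lug 514 [0.47899858 0.09538408 0.06001944] x -0.013548230293416383 0.015625673954748828 y -0.008605550586732385 0.0018603077871262358
((478.7686767578125, 95.1487045288086), (29.178627014160156, 10.463461875915527), 66.97673034667969)
head 615 [0.55258284 0.06558452 0.04048617] x -0.007809797161674708 0.013800470680745932 y 0.06414984060233857 0.08817241181465069
((552.7169189453125, 65.81241607666016), (21.28976058959961, 23.959257125854492), 69.1197280883789)
```

View pics/w4c.png

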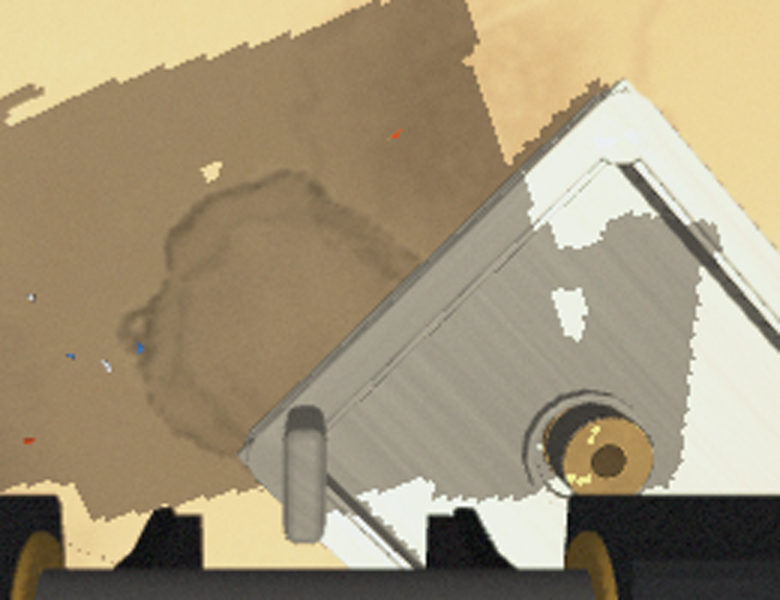

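The head is standing in the ring, with its top at crop (608,460). The lug is at crop (305,485), 1 mm in +x and 3.4 mm in -y from the TCP, and well aligned. I'll descend and grip it.

send_rows(
  plan=[
    [130,0.001,-0.0034,0.02,0],
    [130,0,0,0.02,0],
    [130,0,0,0.015,0],
    [130,0,0,0.0075,0],
    [130,0,0,0.004,0],
    [130,0,0,0,0],
    [130,0,0,0,0],
    [255,0,0,0,0],
    [255,0,0,0,0],
    [255,0,0,0,0],
    [255,0,0,0,0],
    [255,0,0,0,0],
    [255,0,0,0,0],
    [255,0,0,0,0],
    [255,0,0,0,0],
    [255,0,0,0,0],
    [255,0,0,0,0],
    [255,0,0,0,0],
  ],
)

```text
time_s: 11.22
position: [0.4786, 0.0953, 0.0549]
tcp_rot: [[0.393, 0.92, 0.004], [0.92, -0.393, -0.0], [0.001, 0.004, -1.0]]
force: [5.3, -0.2, 0.2]
opening: 0.115
grasp_force: 30.0
```

send_rows(
  plan=[
    [255,0,0.0003,-0.0005,0],
    [255,0,0.0003,-0.001,0],
    [255,0,0,-0.001,0],
    [255,0,0,-0.001,0],
    [255,0,0,0,0],
  ],
)

```text
time_s: 11.63
position: [0.4764, 0.0952, 0.0578]
tcp_rot: [[0.393, 0.92, -0.002], [0.92, -0.393, -0.0], [-0.001, -0.002, -1.0]]
force: [3.5, -0.2, -5.4]
opening: 0.111
grasp_force: 30.0
```

```bash
cat > sc.py <<'E'
from h import *
import pickle,sys
n=sys.argv[1];o=[]
s=read_state();print(s["position"],s["force"],s["moment"],s["tcp_rot"][:,2],s["time_s"])
for k in("scene","top","wrist"):
    c=calibration(k);im,d=capture(k);v,u=np.mgrid[0:400,0:640]
    X=(c["xyz"]+ray(c,np.c_[u.ravel(),v.ravel()])*d.ravel()[:,None]).reshape(400,640,3)
    o.append(im); B=X.reshape(-1,3);yaw=np.radians(21.8);R=np.array([[np.cos(yaw),-np.sin(yaw)],[np.sin(yaw),np.cos(yaw)]])
    L=(B[:,:2]-[.5518,.0632])@R  # tray frame
    D=L@np.array([1,-1])/2**.5   # along diagonal, lug negative
    ok=(d.ravel()>0)
    f=ok&(np.abs(L)<.052).all(1)&(np.hypot(*L.T)>.022)&(B[:,2]<.21)&(D>-.05)  # floor
    rim=ok&(np.abs(L).max(1)>.0615)&(np.abs(L).max(1)<.067)&(B[:,2]>.012)&(B[:,2]<.21)&(D>-.06)
    for nm,m in(("floor",f),("rim",rim)):
        if m.sum()>40:
            A=np.c_[np.ones(m.sum()),D[m],L[m].sum(1)/2**.5];w=np.ones(m.sum(),bool)
            for _ in range(6):
                q=np.linalg.lstsq(A[w],B[m][w,2],rcond=None)[0];r=np.abs(A@q-B[m][:,2]);w=r<max(.0015,2*np.median(r))
            print(k,nm,m.sum(),w.sum(),"z0 %.1fmm"%(q[0]*1e3),"lug->far slope deg %.2f side %.2f"%tuple(np.degrees(np.arctan(q[1:]))), "zfar %.1f zlug %.1f"%((q[0]+.094*q[1])*1e3,(q[0]-.094*q[1])*1e3))
cv2.imwrite(f"pics/{n}.png",np.hstack([cv2.resize(o[0][140:290,190:390],None,fx=2,fy=2),cv2.resize(o[2][50:200,220:420],None,fx=2,fy=2)]))
E
python3 sc.py p1
```

```text
[0.47635022 0.09520528 0.05777353] [ 3.5292452  -0.23512703 -5.39405436] [-0.19235322 -0.24743336  0.00430577] [-2.26231682e-03 -8.20851592e-05 -9.99997438e-01] 11.6333
scene floor 979 730 z0 -183.4mm lug->far slope deg -82.98 side -80.32 zfar -946.8 zlug 580.0
scene rim 250 223 z0 29.2mm lug->far slope deg -1.10 side 2.24 zfar 27.4 zlug 31.1
top floor 1525 1035 z0 23.6mm lug->far slope deg -0.45 side 0.02 zfar 22.9 zlug 24.3
top rim 422 348 z0 36.5mm lug->far slope deg -0.38 side -0.20 zfar 35.9 zlug 37.1
wrist floor 29915 22601 z0 90.9mm lug->far slope deg -57.26 side 13.85 zfar -55.4 zlug 237.1
wrist rim 5201 3193 z0 116.4mm lug->far slope deg -42.22 side -42.45 zfar 31.2 zlug 201.7
```

```bash
sed -i 's/^n=sys.argv\[1\];o=\[\]/n=sys.argv[1];o=[];zm=float(sys.argv[2])/; s/B\[:,2\]<.21/B[:,2]<zm/g; s/\&(D>-.05)  # floor/\&(D>-.05)\&(B[:,2]>.012)/; s/im,d=capture(k);v,u/im,d=((cv2.imread("pics\/%s0.png"%k),np.load("pics\/%s0.npy"%k)) if n=="base" else capture(k));v,u/; s/("scene","top","wrist")/(("scene","top") if n=="base" else ("scene","top","wrist"))/' sc.py; sed -i 's/^cv2.imwrite/if n!="base": cv2.imwrite/' sc.py
python3 sc.py base .045; python3 sc.py p1 .048
```

```text
[0.47640258 0.09520086 0.05780729] [ 3.17173634 -0.58286736 -5.06551857] [-0.25973865 -0.13682255  0.06293331] [-2.05670418e-03 -9.20578640e-05 -9.99997881e-01] 11.7833
scene floor 330 301 z0 19.5mm lug->far slope deg -0.13 side -0.03 zfar 19.3 zlug 19.7
scene rim 179 115 z0 32.3mm lug->far slope deg -0.13 side -0.00 zfar 32.1 zlug 32.5
top floor 1580 1323 z0 21.4mm lug->far slope deg -0.09 side 0.11 zfar 21.3 zlug 21.6
top rim 440 366 z0 34.4mm lug->far slope deg 0.15 side -0.12 zfar 34.6 zlug 34.1
[0.47640258 0.09520086 0.05780729] [ 3.17173634 -0.58286736 -5.06551857] [-0.25973865 -0.13682255  0.06293331] [-2.05670418e-03 -9.20578640e-05 -9.99997881e-01] 11.7833
scene floor 310 251 z0 21.6mm lug->far slope deg -0.49 side -0.19 zfar 20.7 zlug 22.4
scene rim 225 189 z0 31.1mm lug->far slope deg 0.20 side 1.77 zfar 31.4 zlug 30.7
top floor 1073 869 z0 23.4mm lug->far slope deg -0.36 side -0.24 zfar 22.8 zlug 24.0
top rim 400 324 z0 36.6mm lug->far slope deg -0.50 side -0.08 zfar 35.8 zlug 37.5
wrist floor 12321 12121 z0 21.7mm lug->far slope deg -0.63 side -0.16 zfar 20.7 zlug 22.8
wrist rim 3687 3618 z0 34.7mm lug->far slope deg -0.61 side -0.17 zfar 33.7 zlug 35.7
```

The tray tilts only 0.6° and the far corner follows by about 1 mm, so the clamp carries too much moment. I'll set it back down and test whether the closure count gives a softer grip that lets the lug pivot.

send_rows(
  plan=[
    [255,0,0,0.001,0],
    [255,0,-0.0003,0.0015,0],
    [255,0,-0.0003,0.001,0],
    [228,0,0,0,0],
    [228,0,0,0,0],
    [228,0,0,0,0],
  ],
)

```text
time_s: 12.43
position: [0.4765, 0.0954, 0.0549]
tcp_rot: [[0.393, 0.92, -0.0], [0.92, -0.393, -0.0], [-0.0, -0.0, -1.0]]
force: [-0.9, -3.6, 6.3]
opening: 0.11
grasp_force: 25.5
```

send_rows(
  plan=[
    [226,0,0,0,0],
    [226,0,0,0,0],
    [226,0,0,0,0],
  ],
)

```text
time_s: 12.68
position: [0.4764, 0.0954, 0.0548]
tcp_rot: [[0.393, 0.92, -0.001], [0.92, -0.393, -0.0], [-0.0, -0.001, -1.0]]
force: [-1.0, -3.1, 5.5]
opening: 0.116
grasp_force: 5.2
```

The count tunes the grip force at about 10 N per count. I'll regrip a little higher, with roughly 14 mm of contact, and softly.

send_rows(
  plan=[
    [205,0,0,0,0],
    [205,0,0,0,0],
    [205,0,0,0,0],
    [205,0,0,-0.003,0],
    [205,0,0,-0.003,0],
    [205,0,0,0,0],
    [205,0,0,0,0],
  ],
)

```text
time_s: 13.27
position: [0.477, 0.0955, 0.0608]
tcp_rot: [[0.393, 0.92, 0.001], [0.92, -0.393, 0.0], [0.0, 0.0, -1.0]]
force: [-0.0, 0.0, 0.6]
opening: 0.195
grasp_force: 0.0
```

```bash
python3 sc.py p2 .048; python3 - <<'E'
from h import *
s=read_state();t=s["position"][:2];R=s["tcp_rot"];d=np.array([.4795,.0948])-t;print(d@R[:2,0],d@R[:2,1],s["opening"])
E
```

```text
[0.47695002 0.09552233 0.06079611] [-0.0185941   0.00810464  0.59838031] [-0.06752373  0.07466231  0.03973274] [ 5.33054666e-04  3.38189217e-05 -9.99999857e-01] 13.2667
scene floor 315 265 z0 19.8mm lug->far slope deg 0.37 side -0.09 zfar 20.4 zlug 19.2
scene rim 196 158 z0 30.7mm lug->far slope deg 1.08 side 1.49 zfar 32.5 zlug 28.9
top floor 1077 861 z0 22.0mm lug->far slope deg 0.37 side -0.08 zfar 22.6 zlug 21.4
top rim 407 347 z0 35.1mm lug->far slope deg 0.27 side 0.15 zfar 35.5 zlug 34.7
wrist floor 11498 11258 z0 20.1mm lug->far slope deg 0.25 side -0.14 zfar 20.5 zlug 19.7
wrist rim 3663 3594 z0 33.1mm lug->far slope deg 0.22 side -0.11 zfar 33.5 zlug 32.7
0.0004546599413207295 0.002791594649834372 0.19493788152301633
```

View pics/p2.png

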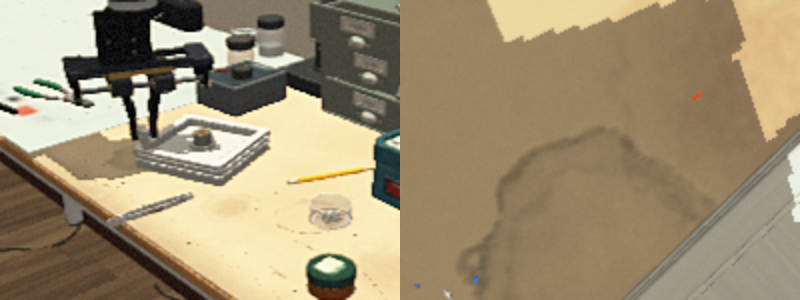

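The scene half shows the tray nested with the head seated at about (203,135). The fit puts the tray level within 0.3°. I'll close softly and lift in steps.

send_rows(
  plan=[
    [226,0,0,0,0],
    [226.5,0,0,0,0],
    [226.5,0,0,0,0],
    [226.5,0,0,0,0],
    [226.5,0,0,0,0],
  ],
)

```text
time_s: 13.83
position: [0.4771, 0.0953, 0.0605]
tcp_rot: [[0.393, 0.92, 0.001], [0.92, -0.393, -0.0], [0.0, 0.001, -1.0]]
force: [0.6, -0.4, -0.7]
opening: 0.114
grasp_force: 5.3
```

send_rows(
  plan=[
    [226.4,0,0.0001,-0.001,0],
    [226.3,0,0.0001,-0.001,0],
    [226.1,0,0.0001,-0.001,0],
    [226,0,0.0001,-0.001,0],
    [226,0,0,0,0],
  ],
)

```text
time_s: 14.25
position: [0.4775, 0.0952, 0.0646]
tcp_rot: [[0.393, 0.92, 0.001], [0.92, -0.393, -0.0], [0.0, 0.001, -1.0]]
force: [1.5, -0.4, -3.5]
opening: 0.114
grasp_force: 7.6
```

```bash
python3 sc.py p3 .055|grep -v scene
```

```text
[0.47750273 0.09523286 0.06462356] [ 1.49395656 -0.41848873 -3.53575794] [-0.17904993 -0.13263472  0.00809651] [ 5.94906147e-04 -1.01999670e-04 -9.99999818e-01] 14.25
top floor 1073 878 z0 23.5mm lug->far slope deg -1.35 side -0.34 zfar 21.3 zlug 25.7
top rim 404 316 z0 36.6mm lug->far slope deg -1.02 side -0.28 zfar 34.9 zlug 38.3
wrist floor 11387 11195 z0 21.7mm lug->far slope deg -1.38 side -0.38 zfar 19.4 zlug 24.0
wrist rim 3476 3409 z0 34.7mm lug->far slope deg -1.41 side -0.41 zfar 32.4 zlug 37.0
```

The tray is tilting properly: the lug corner is up 4 mm and the far corner is seated.

send_rows(
  plan=[
    [226,0,0.0001,-0.001,0],
    [226,0,0.0002,-0.001,0],
    [226,0,0.0002,-0.001,0],
    [226,0,0,0,0],
  ],
)

```text
time_s: 14.73
position: [0.4775, 0.0954, 0.0678]
tcp_rot: [[0.393, 0.919, -0.0], [0.919, -0.393, 0.001], [0.0, -0.0, -1.0]]
force: [1.7, 0.7, -3.5]
opening: 0.121
grasp_force: 11.1
```

```bash
python3 sc.py p4 .055|grep -v scene
```

```text
[0.47745511 0.09538618 0.06775911] [ 1.68998768  0.67910184 -3.45231856] [ 0.21024002 -0.02411917  0.02294441] [-3.08822179e-04  5.38799408e-04 -9.99999807e-01] 14.7333
top floor 1072 891 z0 25.4mm lug->far slope deg -2.59 side -0.32 zfar 21.2 zlug 29.7
top rim 409 327 z0 38.2mm lug->far slope deg -2.38 side -0.22 zfar 34.3 zlug 42.1
wrist floor 11118 10926 z0 23.3mm lug->far slope deg -2.41 side -0.29 zfar 19.4 zlug 27.3
wrist rim 3348 3290 z0 36.3mm lug->far slope deg -2.41 side -0.28 zfar 32.4 zlug 40.3
```

send_rows(
  plan=[
    [226,0,0.0002,-0.001,0],
    [225.5,0,0.0002,-0.001,0],
    [225,0,0.0002,-0.001,0],
    [225,0,0.0002,-0.001,0],
    [225,0,0,0,0],
  ],
)

```text
time_s: 15.3
position: [0.4779, 0.0948, 0.0717]
tcp_rot: [[0.393, 0.92, -0.001], [0.92, -0.393, 0.0], [-0.0, -0.001, -1.0]]
force: [0.1, 0.9, -2.9]
opening: 0.119
grasp_force: 8.7
```

send_rows(
  plan=[
    [225,0,0.0002,-0.001,0],
    [225,0,0.0002,-0.001,0],
    [225,0,0,0,0],
  ],
)

```text
time_s: 15.55
position: [0.4777, 0.0948, 0.0736]
tcp_rot: [[0.393, 0.92, -0.002], [0.92, -0.393, 0.0], [-0.001, -0.002, -1.0]]
force: [-1.7, 1.4, 0.1]
opening: 0.122
grasp_force: 10.5
```

```bash
python3 sc.py p5 .06|grep -v scene
```

```text
[0.47774692 0.09475671 0.07363034] [-1.72223832  1.41524606  0.09643604] [ 0.34858944  0.50890063 -0.00970159] [-1.93432565e-03  2.13479262e-04 -9.99998106e-01] 15.55
top floor 1071 884 z0 28.2mm lug->far slope deg -4.12 side 0.60 zfar 21.4 zlug 34.9
top rim 407 333 z0 41.4mm lug->far slope deg -4.30 side 0.62 zfar 34.3 zlug 48.4
wrist floor 10763 10577 z0 26.3mm lug->far slope deg -4.24 side 0.45 zfar 19.3 zlug 33.2
wrist rim 3226 3174 z0 39.3mm lug->far slope deg -4.24 side 0.46 zfar 32.3 zlug 46.3
```

The lug corner is up about 13.5 mm with the far corner still seated. I'll keep going softly until the far pads let go, at about 24 mm.

send_rows(
  plan=[
    [225,0,0.0002,-0.001,0],
    [224.7,0,0.0002,-0.001,0],
    [224.5,0,0.0002,-0.001,0],
    [224.5,0,0.0002,-0.001,0],
    [224.5,0,0.0002,-0.001,0],
    [224.5,0,0,0,0],
  ],
)

```text
time_s: 16.2
position: [0.48, 0.0941, 0.0788]
tcp_rot: [[0.393, 0.92, 0.001], [0.92, -0.393, -0.0], [0.0, 0.001, -1.0]]
force: [-0.2, 1.5, -1.8]
opening: 0.119
grasp_force: 11.3
```

send_rows(
  plan=[
    [224.5,0,0.0002,-0.001,0],
    [224.5,0,0.0002,-0.001,0],
    [224.5,0,0.0002,-0.001,0],
    [224.5,0,0.0002,-0.001,0],
    [224.5,0,0,0,0],
  ],
)

```text
time_s: 16.62
position: [0.4813, 0.0937, 0.0829]
tcp_rot: [[0.393, 0.92, 0.002], [0.92, -0.393, -0.0], [0.001, 0.002, -1.0]]
force: [1.1, 0.1, -1.5]
opening: 0.119
grasp_force: 7.1
```

```bash
python3 sc.py p6 .065|grep -v scene
```

```text
[0.48125737 0.09373007 0.08291975] [ 1.14421899  0.10721091 -1.45942981] [-0.08845994  0.20612327 -0.0301797 ] [ 1.89125796e-03 -2.16712746e-04 -9.99998188e-01] 16.6167
top floor 1039 832 z0 37.9mm lug->far slope deg -4.06 side 0.15 zfar 31.2 zlug 44.6
top rim 413 321 z0 51.1mm lug->far slope deg -3.80 side 0.24 zfar 44.8 zlug 57.3
wrist floor 10600 10434 z0 35.9mm lug->far slope deg -4.10 side 0.10 zfar 29.1 zlug 42.6
wrist rim 3959 3509 z0 48.9mm lug->far slope deg -4.10 side 0.11 zfar 42.2 zlug 55.6
```

All the pads are free now: the far corner is up 9.5 mm and the load is the tray's weight. I'll tighten gradually so the lug seats flush and the tray levels.

send_rows(
  plan=[
    [225,0,0,-0.001,0],
    [225.5,0,0,-0.001,0],
    [226,0,0,-0.001,0],
    [226,0,0,-0.001,0],
    [226.5,0,0,-0.001,0],
    [227,0,0,-0.001,0],
    [227,0,0,-0.001,0],
    [228,0,0,-0.001,0],
    [228,0,0,0,0],
    [229,0,0,0,0],
    [229,0,0,0,0],
    [230,0,0,0,0],
    [235,0,0,0,0],
    [255,0,0,0,0],
    [255,0,0,0,0],
  ],
)

```text
time_s: 18.02
position: [0.4803, 0.0939, 0.0905]
tcp_rot: [[0.393, 0.92, -0.0], [0.92, -0.393, -0.0], [-0.0, -0.0, -1.0]]
force: [-0.5, -0.1, -1.0]
opening: 0.112
grasp_force: 29.6
```

```bash
python3 sc.py p7 .075|grep -v scene
```

```text
[0.48032932 0.09390101 0.09049391] [-0.49472226 -0.07080431 -1.02253825] [-0.06397684  0.11506744 -0.04468258] [-1.52312829e-04 -3.31418804e-05 -9.99999988e-01] 18.0167
top floor 1071 884 z0 47.8mm lug->far slope deg -2.65 side 0.13 zfar 43.4 zlug 52.1
top rim 423 347 z0 60.8mm lug->far slope deg -2.57 side -0.10 zfar 56.6 zlug 65.0
wrist floor 10993 10806 z0 45.8mm lug->far slope deg -2.54 side 0.19 zfar 41.6 zlug 50.0
wrist rim 4099 3561 z0 58.8mm lug->far slope deg -2.55 side 0.20 zfar 54.6 zlug 63.0
```

At 30 N the tray still droops 2.5°, held by friction in the clamp. I'll move it 13 mm along the diagonal so its far wall corner rests lightly on the stack's nub, and press it flush from below.

send_rows(
  plan=[
    [255,0,0.0065,0,0],
    [255,0,0.0065,0,0],
    [255,0,0,0.004,0],
    [255,0,0,0.003,0],
    [255,0,0,0.002,0],
    [255,0,0,0.002,0],
    [255,0,0,0,0],
    [255,0,0,0,0],
  ],
)

```text
time_s: 18.83
position: [0.492, 0.0889, 0.0793]
tcp_rot: [[0.393, 0.92, -0.001], [0.92, -0.393, 0.0], [-0.0, -0.001, -1.0]]
force: [-1.5, -0.9, -0.7]
opening: 0.11
grasp_force: 29.7
```

```bash
sed -i 's/\[.5518,.0632\]/([.5518+float(sys.argv[3])*.919,.0632-float(sys.argv[3])*.394] if len(sys.argv)>3 else [.5518,.0632])/' sc.py; python3 sc.py p8 .07 .013|grep -v scene
```

```text
[0.49198097 0.08889022 0.0793198 ] [-1.49992574 -0.94725622 -0.72129709] [-0.03248759  0.17690695 -0.01110906] [-7.69693457e-04  4.03778200e-05 -9.99999703e-01] 18.8333
top floor 970 792 z0 37.4mm lug->far slope deg -1.87 side 0.24 zfar 34.4 zlug 40.5
top rim 421 325 z0 50.5mm lug->far slope deg -2.04 side 0.14 zfar 47.2 zlug 53.9
wrist floor 11105 10936 z0 35.6mm lug->far slope deg -1.96 side 0.21 zfar 32.4 zlug 38.8
wrist rim 3749 3621 z0 48.5mm lug->far slope deg -1.92 side 0.25 zfar 45.4 zlug 51.7
```

send_rows(
  plan=[
    [255,0,0,0.001,0],
    [255,0,0,0.001,0],
    [255,0,0,0.001,0],
    [255,0,0,0.001,0],
    [255,0,0,0.001,0],
    [255,0,0,0,0],
    [255,0,0,0,0],
  ],
)

```text
time_s: 19.57
position: [0.4923, 0.0889, 0.0746]
tcp_rot: [[0.393, 0.92, -0.0], [0.92, -0.393, -0.0], [-0.0, -0.0, -1.0]]
force: [-1.4, 0.6, 0.9]
opening: 0.108
grasp_force: 30.0
```

```bash
python3 sc.py p9 .07 .013|grep -v scene
```

```text
[0.49228678 0.08885814 0.07455557] [-1.40803113  0.5553816   0.90674677] [-0.06940823  0.12523564  0.00846891] [-1.94800973e-05 -3.22901642e-06 -1.00000000e+00] 19.5667
top floor 967 794 z0 34.8mm lug->far slope deg -0.10 side 0.33 zfar 34.6 zlug 35.0
top rim 406 342 z0 47.9mm lug->far slope deg -0.24 side 0.21 zfar 47.5 zlug 48.3
wrist floor 11496 11307 z0 32.9mm lug->far slope deg -0.26 side 0.21 zfar 32.5 zlug 33.4
wrist rim 3869 3712 z0 45.9mm lug->far slope deg -0.26 side 0.24 zfar 45.5 zlug 46.3
```

send_rows(
  plan=[
    [255,0,0,0.001,0],
    [255,0,0,0.001,0],
    [255,0,0,0,0],
    [255,0,0,0,0],
    [255,0,0,-0.001,0],
    [255,0,0,-0.002,0],
    [255,0,0,-0.003,0],
    [255,0,0,-0.003,0],
    [255,0,0,-0.003,0],
    [255,0,0,-0.002,0],
    [255,0,0,0,0],
    [255,0,0,0,0],
  ],
)

```text
time_s: 20.72
position: [0.4924, 0.0888, 0.0867]
tcp_rot: [[0.393, 0.92, 0.0], [0.92, -0.393, -0.0], [0.0, 0.0, -1.0]]
force: [0.2, 1.1, -1.6]
opening: 0.111
grasp_force: 30.0
```

```bash
python3 sc.py p10 .08 .013|grep -v scene
```

```text
[0.49238678 0.0888072  0.08673261] [ 0.21711779  1.07669568 -1.58402369] [-0.04799041  0.16001979  0.08178857] [ 3.03177745e-04 -2.03064631e-05 -9.99999954e-01] 20.7167
top floor 987 818 z0 46.2mm lug->far slope deg -0.35 side 0.22 zfar 45.6 zlug 46.7
top rim 420 349 z0 59.1mm lug->far slope deg -0.72 side 0.19 zfar 57.9 zlug 60.3
wrist floor 11422 11237 z0 44.2mm lug->far slope deg -0.73 side 0.21 zfar 43.0 zlug 45.4
wrist rim 3890 3704 z0 57.2mm lug->far slope deg -0.74 side 0.20 zfar 56.0 zlug 58.5
```

The droop is only 0.7° now. I'll lift gently and move back over the nest.

send_rows(
  plan=[
    [255,0,0,-0.001,0],
    [255,0,0,-0.002,0],
    [255,0,0,-0.004,0],
    [255,0,0,-0.006,0],
    [255,0,-0.001,-0.007,0],
    [255,0,-0.0015,-0.008,0],
    [255,0,-0.0015,-0.008,0],
    [255,0,-0.002,-0.008,0],
    [255,0,-0.002,-0.008,0],
    [255,0,-0.002,-0.008,0],
    [255,0,-0.0015,-0.008,0],
    [255,0,-0.0015,-0.008,0],
    [255,0,-0.001,-0.007,0],
    [255,0,0,-0.006,0],
    [255,0,0,-0.004,0],
    [255,0,0,-0.002,0],
    [255,0,0,-0.001,0],
    [255,0,0,0,0],
    [255,0,0,0,0],
    [255,0,0,0,0],
  ],
)

```text
time_s: 22.53
position: [0.4792, 0.0943, 0.1822]
tcp_rot: [[0.393, 0.92, -0.001], [0.92, -0.393, 0.0], [-0.0, -0.001, -1.0]]
force: [0.0, -0.1, -0.8]
opening: 0.112
grasp_force: 30.0
```

```bash
python3 sc.py p11 .17; python3 sc.py p12 .17|head -1
```

```text
[0.47921779 0.09430681 0.18216922] [ 0.0267193  -0.13753693 -0.84656548] [-0.0336086   0.11910618 -0.04284977] [-9.24615935e-04  2.61408073e-05 -9.99999572e-01] 22.5333
scene floor 204 192 z0 139.6mm lug->far slope deg -0.75 side 0.17 zfar 138.4 zlug 140.9
scene rim 368 203 z0 81.2mm lug->far slope deg -34.38 side -36.02 zfar 16.9 zlug 145.6
top floor 1432 1195 z0 141.8mm lug->far slope deg -0.82 side 0.06 zfar 140.4 zlug 143.1
top rim 552 461 z0 154.5mm lug->far slope deg -0.61 side 0.30 zfar 153.5 zlug 155.5
wrist floor 11479 11269 z0 139.9mm lug->far slope deg -0.76 side 0.17 zfar 138.6 zlug 141.1
wrist rim 4172 3690 z0 152.9mm lug->far slope deg -0.74 side 0.21 zfar 151.7 zlug 154.1
[0.47928707 0.0942975  0.18225404] [-0.38328607  0.64800215 -0.67134648] [-0.07753804  0.17600428 -0.00375069] [-7.25366751e-04  4.42883571e-06 -9.99999737e-01] 22.6833
```

View pics/p11.png

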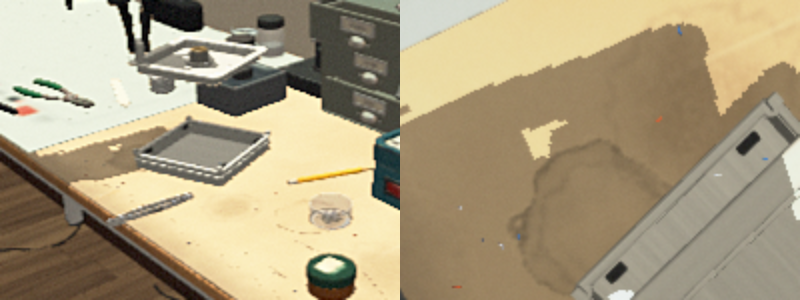

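The tray is held level to within 0.8°, 120 mm above where it was nested. The head is in its seat at about (200,55), and the stack, tub and pot have not moved, so I'm handing in.

```bash
python3 -c "
from rig import *
print(hand_in())"
```

```text
the job is handed in; nothing more can be done
None
```

The job is handed in: the head stands in its seat, and the tray was peeled lug corner first (about 14 mm up with the far corner still seated). It is held by the lug within 0.8° of level, 120 mm above its nest, after one partial lift was set back down and a brief light touch on a stack nub to level it; the pot, tub and lower trays look unmoved.

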